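# Shift the H-gate selector of a training drive

## Robot

A 6-joint arm with a two-finger parallel gripper is mounted at the origin on the work surface. World frame = base frame: x ahead of the robot, y to its left, z up, the work surface at z = 0. Lengths are in m, angles in rad, forces in N, time in s.
With the tool pointing down it reaches from about 0.35 to 0.725 m from the base axis. Payload 4.3 kg.
Tool frame: the origin (TCP) lies at the very end of the fingers, on their centre line; the grasp point (between the pads) lies 19 mm behind it; z points along the fingers, y is the line along which they close (so a half turn about z gives the same grasp; the last joint's range is limited). The gripper opens to 85 mm and grips with 20 to 120 N. Pads are 22 mm wide; open, the fingers measure 114 mm over their backs; the gripper's body (76 mm by 85 mm) begins 54 mm behind the grasp point. The pads swing forward as they close: fully open they stand 13 mm farther back than shut.
Start: joints at [-1.298, 0.377, 0.081, 1.274, 0, 1.46], TCP at [0.215, -0.533, 0.231] pointing down, gripper open.
Joint ranges: [-2.72, 2.72], [-0.84, 1.66], [-1.02, 1.22], [-1.77, 2.12], [-1.37, 1.28], [-3.14, 3.14]. Speed limits (rad/s): [2.57, 2.57, 3.14, 3.14, 3.14, 3.14].

## Interface

Orientations are given as a rotation vector (axis times angle).
In Python, from bench import robot, imaging gives the robot as it stands.
- The arm moves only by the tool step_arm, never from a script. Its argument "plan" is a list of rows, each an object with "offset": the shift along the tool's x, y, z normalised to -1 to 1, where 1 is 0.75 m, a list of three; "twist": the turn about the tool's z normalised to -1 to 1, where 1 is 6 degrees; "fingers": the gripper command: -1 is shut, 1 is fully open, values between are in proportion. In form: [{"offset": [tx, ty, tz], "twist": twist, "fingers": fingers}, ...]. A call has 1 to 12 rows; each row shifts and turns the commanded pose from where the row before left it, along the tool's axes as they then stand; what a row does not reach is not made up. A row lasts 1/12 s, in which the tool goes at most 41.7 mm and 7.16 degrees, less where a joint would pass 70% of its speed; a pose out of reach is approached as far as the arm can. A call with a number of a shift or a turn outside -1 to 1 is refused whole. A call with a gripper value outside its range is refused whole. The fingers move at their own pace and stop on an object; "squeeze" is the grip in N (left out, the last holds). Time passes only in rows, so rows that do not move let the fingers close. It gives the time, the measured TCP pose, the force, the opening and the grip force at its end, in the units of the state.
- robot.observe(): the state, without advancing time (a new reading comes with each control period).
- imaging.snapshot(name): name is "side" or "top"; returns (picture, depth): 480x640x3 uint8, red, green, blue; 480x640 float32, m along the optical axis (not along the pixel's ray), 0 where there is no reading.
- imaging.camera_info(name): a dict with "K" (3x3 intrinsics, pixels), "k1" (the pictures are not rectified: a ray, as slopes to the right and down, at radius r is drawn at 1 + k1 r^2 times it, then the intrinsics apply), "world_to_cam" (4x4, takes a point from world to camera coordinates). Camera axes: x right, y up, looking along -z (the intrinsics and any distortion apply to the point x, -y, -z); pixel columns grow to the right and rows downward; lengths in m; the calibration is good to about 2 mm. A picture is of the moment at which its call begins. camera_info takes no time and is no camera call.
- robot.job_done(): hands the job in; it is judged then, once.
The state is a dict: "t": time; "joint_positions": joint angles; "qvel": joint speeds; "joint_efforts": joint torques, N m; "tcp_pos": TCP position; "tcp_rot": TCP orientation; "force": force on the tool from outside, world axes, zero at the start; "ft_torque": the same for the moment, N m; "width": finger opening in m; "gripper_force": force on a finger pad.
Only numpy, scipy, OpenCV 4.12 (cv2) and the standard library are available. Lean on these libraries where they do the work, as an engineer would, in place of code of your own. Each camera call takes 0.05 s, during which the arm holds its last target. There are 200 camera calls.

## Task

The gear selector on top of the training drive stands in the near slot on the motor's side of its H-gate. Push the lever through the gate with the outside of the fingers - to neutral, across, and fully home in the diagonally opposite slot (the one farther from the robot, on the side away from the blue motor) - without running it into either of the other two slots. Only push the lever, never take it between the fingers, leave the loose parts where they are, and finish clear of everything.

Things in the scene. Friction and masses are not known exactly. Their poses are not given: they have to be found in the camera images.
- gearbox: Fixed drive: bed plate x -90..90, y -125..275 mm, 12 thick; grey gearbox 120 (x) by 130 (y), its top 114 mm above the table; blue motor on its +y side, y 65..254, at most 140 high; 18 mm shaft on the -y side to y -110, 55 high. Origin on the table below the lever's pivot and the middle of the H. x points away from the robot (yaw up to 0.6 rad either way), y to the motor, z up.
- gate: Fixed steel gate plate, 8 mm thick, on top of the gearbox, axes as the gearbox's. Origin at the middle of the H, on its underside, 106 mm above the table. Two legs along x at y = +15 and -15 mm, each 12 mm wide, closed at x = +24 and -24; joined at x = 0 by a crossing 16 mm wide (neutral) with corners rounded to 9 mm radius. The 9 mm stem of the lever runs in the H and stops at its edges.
- selector_grip (a point): Centre of the lever's black upright grip: round, 30 mm across, 46 tall (23 above and below this point), on a 9 mm stem. Axes as the gearbox's, tilting with the lever. Pivot 115 mm below this point, 40 mm above the table; so it is 155 mm high when upright. Travels about 30 mm either way along x, 25 along y. Stays where it is left; pushing it takes 2 to 4 N, more where the stem rubs on the gate.
- goal_slot (a point): Point on the upper face of the gate plate in the slot to be reached, at x = +18, y = -15 mm in the gearbox's frame, 114 mm above the table. Axes as the gearbox's.
- selector_shift (a joint): Tilt of the lever along the gearbox's x, rad: 0 in neutral, positive when the grip leans to +x, away from the robot; the ends of the slots stop it at about +0.26 and -0.26. Starts at -0.25 to -0.17. Beyond 0.17 either way it counts as run into a slot.
- selector_cross (a joint): Tilt of the lever across the legs, rad: 0 half-way, positive when the grip leans to the gearbox's -y, away from the motor. About -0.2 in the motor-side leg (start), +0.2 in the other leg; stops at about -0.23 and +0.23. It can change legs only while the shift is within about 0.05 of 0.
- contactor: Loose black contactor, 45 x 75 mm and 82 mm tall, standing on the table beside the drive's -y end; origin at the centre of its underside. To be left alone.
- terminals: Loose white strip of terminals, 40 x 85 x 44 mm tall, lying on the table on the robot's side of the motor; origin at the centre of its underside. To be left alone.
- screwdriver: Loose screwdriver, about 200 mm long, lying on the table beyond the motor; origin at its middle, x towards the tip. To be left alone.

How it is judged:
By the outcome, as a careful person would: the job done as asked, in the order asked, and still so for the second after the job is handed in, with the robot touching nothing.
It also fails if it takes over 61 s, if anything falls off the work surface, if the arm or the gripper's body presses on something with over 40 N, if the wrist force passes 120 N, or if a joint passes its speed limit or range.

## Working session

There is one attempt and no reset: what is moved stays moved. The work goes in short steps, Python scripts to look and compute and a tool call to move; the robot and the scene stay as the last step left them, time stands still between calls to the robot, and variables do not carry over. Pictures are saved under pics/ and viewed, at most 10 in all, crops included, and the job is handed in when it is done.

Besides the shell and the picture viewer there is one more tool, called as a command line: name --argument value ..., lists and objects as JSON in quotes. step_arm: Moves the arm, as the interface text tells. Scaled input: -1 to 1 covers 0.75 m each way for a shift and 6 degrees each way for a turn. Its arguments: {"type":"object","properties":{"plan":{"type":"array","items":{"type":"object","properties":{"offset":{"type":"array","items":{"type":"number"}},"twist":{"type":"number"},"fingers":{"type":"number"}}}},"squeeze":{"type":"number"}},"required":["plan"]}

```bash
mkdir -p pics
cat > h.py <<'E'
import numpy as np, cv2
from bench import robot, imaging
def snap(n):
    p,d=imaging.snapshot(n); np.savez('pics/%s.npz'%n,p=p,d=d); return p,d
def info(n):
    c=imaging.camera_info(n); return np.array(c['K']),c['k1'],np.array(c['world_to_cam'])
def slopes(n,uv):
    K,k1,T=info(n); uv=np.atleast_2d(uv).astype(float)
    s=np.stack([(uv[:,0]-K[0,2])/K[0,0],(uv[:,1]-K[1,2])/K[1,1]],1); r=s.copy()
    for _ in range(20): r=s/(1+k1*(r**2).sum(1,keepdims=True))
    return r
def pts(n,uv,d):
    r=slopes(n,uv);T=info(n)[2]; d=np.asarray(d).reshape(-1,1)
    c=np.hstack([r*d*[1,-1],-d]); return (c-T[:3,3])@T[:3,:3]
def ray(n,uv,z):
    T=info(n)[2]; o=-T[:3,3]@T[:3,:3]; p=pts(n,uv,np.ones(len(np.atleast_2d(uv))))-o
    return o+p*((z-o[2])/p[:,2:])
def proj(n,P):
    K,k1,T=info(n); c=np.atleast_2d(P)@T[:3,:3].T+T[:3,3]
    s=c[:,:2]*[1,-1]/-c[:,2:]; s=s*(1+k1*(s**2).sum(1,keepdims=True)); return s*[K[0,0],K[1,1]]+[K[0,2],K[1,2]]
def cloud(n,d):
    v,u=np.mgrid[:480,:640]; return pts(n,np.stack([u.ravel(),v.ravel()],1),d.ravel()).reshape(480,640,3)
E
python3 - <<'E'
from h import *
for n in('top','side'):
    p,d=snap(n); cv2.imwrite(f'pics/{n}0.png',p[:,:,::-1]); c=imaging.camera_info(n); print(c, (d>0).mean())
print(robot.observe())
E
```

```text
{'K': array([[434.21060817,   0.        , 320.42130418],
       [  0.        , 434.21060817, 236.38277806],
       [  0.        ,   0.        ,   1.        ]]), 'k1': -0.058116869092976656, 'world_to_cam': array([[ 0.00470587, -0.99978267, -0.02030925, -0.05837228],
       [ 0.98854258,  0.00158694,  0.15093394, -0.59634417],
       [-0.15086891, -0.02078684,  0.98833521, -0.71447636],
       [ 0.        ,  0.        ,  0.        ,  1.        ]])} 0.9960384114583334
{'K': array([[615.68001592,   0.        , 327.001195  ],
       [  0.        , 615.68001592, 231.41911248],
       [  0.        ,   0.        ,   1.        ]]), 'k1': -0.07280950628362766, 'world_to_cam': array([[-0.90907375, -0.41659974, -0.00543818,  0.52278541],
       [ 0.28364631, -0.62840756,  0.72432638, -0.28931522],
       [-0.30517157,  0.65692358,  0.6894358 , -0.79316557],
       [ 0.        ,  0.        ,  0.        ,  1.        ]])} 0.9960319010416666
{'t': 0.1, 'joint_positions': array([-1.29832927e+00,  3.77986281e-01,  7.97981248e-02,  1.27441023e+00,
       -8.05728324e-06,  1.46051617e+00]), 'qvel': array([-6.22940058e-05, -1.34407479e-03,  4.17640162e-03,  2.25561898e-04,
       -2.92077480e-04,  4.76016235e-04]), 'joint_efforts': array([ 4.68726448e-04, -4.64694285e+01,  2.70582068e+01,  1.20345235e-02,
       -1.64482544e-04,  4.33319428e-06]), 'tcp_pos': array([ 0.2146036 , -0.53283142,  0.2304714 ]), 'tcp_rot': array([-3.08247668e+00, -5.97213309e-01,  2.41773315e-04]), 'force': array([ 0.09932862,  0.0851985 , -0.20338164]), 'ft_torque': array([-0.03947219,  0.00053056, -0.01620765]), 'gripper_force': 0.0, 'width': 0.0853163554806526}
```

View pics/top0.png

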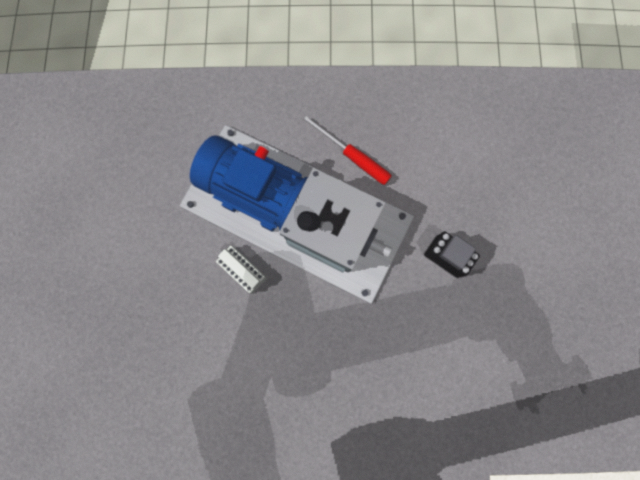

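View pics/side0.png

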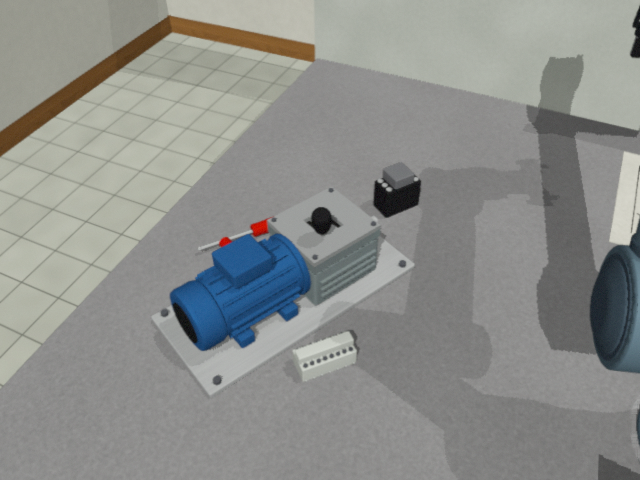

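The top view shows the grip at about (308,221), the H at about (330,218) and the gearbox top with corners near (315,172), (382,205), (352,266), (284,236), with the motor to the upper left. In the side view the grip is at (321,218). Next I work out the pose.

```bash
cat >> h.py <<'E'
def box():
    d=np.load('pics/top.npz')['d']; C=cloud('top',d)
    return C
E
python3 - <<'E'
from h import *
Z=np.load('pics/top.npz');p,d=Z['p'],Z['d'];C=cloud('top',d)
hsv=cv2.cvtColor(p,cv2.COLOR_RGB2HSV)
m=((abs(C[...,2]-.114)<.006)&(hsv[...,1]<60)).astype(np.uint8)
n,l,s,c=cv2.connectedComponentsWithStats(m);k=1+s[1:,4].argmax();print(s[k],np.median(C[l==k],0))
q=ray('top',np.argwhere(l==k)[:,::-1],.114)[:,:2]
h=cv2.convexHull(q.astype(np.float32)*1000);r=cv2.minAreaRect(h);print('gbx',r)
# table/plate level check
t=C[300:,100:200,2];print('table z',np.median(t))
pm=((abs(C[...,2]-.012)<.005)&(p.min(2)>130)).astype(np.uint8)
n,l,s,c=cv2.connectedComponentsWithStats(pm);k=1+s[1:,4].argmax()
q=ray('top',np.argwhere(l==k)[:,::-1],.012)[:,:2]
print('plate',cv2.minAreaRect(cv2.convexHull(q.astype(np.float32)*1000)))
# H dark/grip
bl=((hsv[...,2]<70)).astype(np.uint8);bl[:180]=0;bl[260:]=0;bl[:,:290]=0;bl[:,362:]=0
v,u=np.nonzero(bl);z=C[v,u,2]
g=z>.14;print('grip',g.sum(),C[v,u][g].mean(0),np.percentile(z[g],[5,50,95]))
tm=z>.168
print('grip top',tm.sum(),C[v,u][tm].mean(0))
cv2.imwrite('pics/topc.png',cv2.resize(p[160:280,260:410,::-1],None,fx=5,fy=5,interpolation=cv2.INTER_CUBIC))
# side
S=np.load('pics/side.npz');C2=cloud('side',S['d']);b=(S['p'].max(2)<60)&(C2[...,2]>.14)
b[:190]=0;b[260:]=0;b[:,:290]=0;b[:,360:]=0
print('side grip',b.sum(),C2[b].mean(0),C2[b][:,2].max()); t=b&(C2[...,2]>.170);print(t.sum(),C2[t].mean(0))
m=(abs(C2[...,2]-.114)<.005);m[:, :260]=0;m[:,400:]=0;m[:170]=0;m[280:]=0;m&=(S['p'].max(2)-S['p'].min(2)<30)
n,l,s,c=cv2.connectedComponentsWithStats(m.astype(np.uint8));k=1+s[1:,4].argmax()
q=ray('side',np.argwhere(l==k)[:,::-1],.114)[:,:2]
print('gbx side',cv2.minAreaRect(cv2.convexHull(q.astype(np.float32)*1000)))
E
```

```text
[ 279  168  106  102 5163] [ 0.61715731 -0.08103827  0.11510906]
gbx ((616.7554931640625, -75.8458480834961), (130.12091064453125, 120.82230377197266), 63.3405647277832)
table z 0.0017274561292348108
plate ((603.839111328125, 14.283355712890625), (398.4095764160156, 78.06754302978516), 63.659576416015625)
grip 353 [ 0.59965495 -0.04209619  0.17410225] [0.15239922 0.17112914 0.17526735]
grip top 265 [ 0.5997431  -0.03890625  0.17913797]
side grip 393 [ 0.59714326 -0.03041701  0.16294353] 0.7592383822373394
62 [ 0.59601973 -0.02969904  0.18080561]
gbx side ((613.2435302734375, -72.0941390991211), (130.8040771484375, 124.26824951171875), 63.35297393798828)
```

View pics/topc.png

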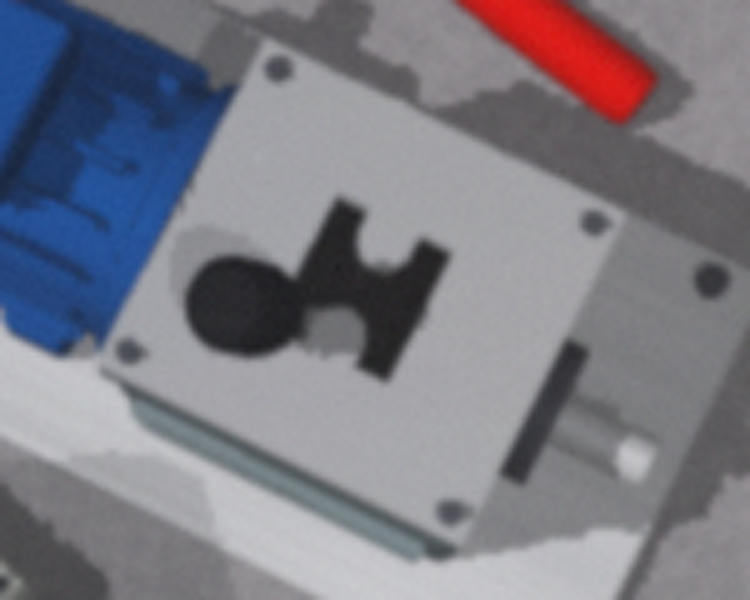

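The crop shows the grip at about (245,305), over the near motor-side slot. The gearbox yaw is about -26.5° and the H centre is near (0.616, -0.075). I turn the tool so its y lies along gearbox +x and its x along gearbox +y, and shut the fingers.

step_arm --plan '[{"offset": [0,0,-0.005],"twist": -0.99,"fingers": -1},{"offset": [0,0,-0.005],"twist": -0.99,"fingers": -1},{"offset": [0,0,-0.005],"twist": -0.99,"fingers": -1},{"offset": [0,0,-0.005],"twist": -0.99,"fingers": -1},{"offset": [0,0,-0.005],"twist": -0.99,"fingers": -1},{"offset": [0,0,-0.005],"twist": -0.99,"fingers": -1},{"offset": [0,0,-0.005],"twist": -0.99,"fingers": -1},{"offset": [0,0,0],"twist": 0,"fingers": -1}]' --squeeze 20

```text
t: 0.77
tcp_pos: [0.2148, -0.5334, 0.2578]
tcp_rot: [2.67, 1.656, -0.0]
force: [-0.1, -0.2, 0.5]
width: 0.0004
gripper_force: 0.0
```

```bash
cat >> h.py <<'E'
from scipy.spatial.transform import Rotation as Ro
YAW=np.deg2rad(-26.55); CEN=np.array([.6155,-.0745])
G=np.array([[np.cos(YAW),-np.sin(YAW)],[np.sin(YAW),np.cos(YAW)]])
def loc(P): return (np.asarray(P)[...,:2]-CEN)@G
def go(lx,ly,z):
    o=robot.observe();R=Ro.from_rotvec(o['tcp_rot']).as_matrix();p=np.array(o['tcp_pos'])
    t=np.append(CEN+G@[lx,ly],z); print('t',o['t'],'loc',loc(p)*1e3,'z',p[2],'F',o['force'],'w',o['width'],'toolyaw',np.degrees(np.arctan2(R[1,0],R[0,0])),'zaxis',R[:,2].round(3))
    print('delta tool units',((t-p)@R/.75).round(4),'mm',((t-p)@R*1e3).round(1))
E
python3 - <<'E'
from h import *
b=np.array([[278,68],[595,222],[452,512],[128,351]])/5+[260,160]-.4
w=ray('top',b,.114);print(w,w.mean(0)); e=w[1]-w[0];f=w[2]-w[3];print(np.degrees(np.arctan2(-e[1],-e[0])),np.degrees(np.arctan2(-f[1],-f[0])))
go(-.075,.022,.23)
E
```

```text
[[ 0.6898118  -0.04896567  0.114     ]
 [ 0.63859809 -0.15096582  0.114     ]
 [ 0.54530222 -0.1046176   0.114     ]
 [ 0.59646587 -0.00174635  0.114     ]] [ 0.6175445  -0.07657386  0.114     ]
63.33902617555867 63.55626136603355
t 0.7667 loc [-153.30542673 -589.65448878] z 0.25779320661750343 F [-0.134659   -0.15852326  0.52533315] w 0.0003902926839064332 toolyaw 63.60701764379697 zaxis [ 0. -0. -1.]
delta tool units [0.8153 0.1066 0.037 ] mm [611.4  80.   27.7]
```

step_arm --plan '[{"offset": [0.048,0.0063,0],"twist": 0,"fingers": -1},{"offset": [0.048,0.0063,0],"twist": 0,"fingers": -1},{"offset": [0.048,0.0063,0],"twist": 0,"fingers": -1},{"offset": [0.048,0.0063,0],"twist": 0,"fingers": -1},{"offset": [0.048,0.0063,0],"twist": 0,"fingers": -1},{"offset": [0.048,0.0063,0],"twist": 0,"fingers": -1},{"offset": [0.048,0.0063,0],"twist": 0,"fingers": -1},{"offset": [0.048,0.0063,0],"twist": 0,"fingers": -1},{"offset": [0.048,0.0063,0],"twist": 0,"fingers": -1},{"offset": [0.048,0.0063,0],"twist": 0,"fingers": -1}]'

```text
t: 1.6
tcp_pos: [0.4181, -0.2305, 0.2572]
tcp_rot: [-2.674, -1.649, 0.0]
force: [0.8, -0.0, 0.3]
width: -0.0001
gripper_force: 0.0
```

step_arm --plan '[{"offset": [0.048,0.0063,0],"twist": 0,"fingers": -1},{"offset": [0.048,0.0063,0],"twist": 0,"fingers": -1},{"offset": [0.048,0.0063,0],"twist": 0,"fingers": -1},{"offset": [0.048,0.0063,0],"twist": 0,"fingers": -1},{"offset": [0.048,0.0063,0],"twist": 0,"fingers": -1},{"offset": [0.048,0.0063,0],"twist": 0,"fingers": -1},{"offset": [0.047,0.006,0],"twist": 0,"fingers": -1},{"offset": [0,0,0],"twist": 0,"fingers": -1},{"offset": [0,0,0],"twist": 0,"fingers": -1}]'

```text
t: 2.35
tcp_pos: [0.5594, -0.0205, 0.2566]
tcp_rot: [-2.67, -1.655, 0.002]
force: [-0.2, -0.0, 0.8]
width: -0.0003
gripper_force: 0.0
```

Run:
```python
from h import *
go(-.072,.022,.15)
p,d=snap('side');cv2.imwrite('pics/s1.png',cv2.resize(p[100:300,220:460,::-1],None,fx=3,fy=3))
```

```text
t 2.35 loc [-74.34129899  23.23276187] z 0.2565800634373866 F [-0.19034237 -0.04515636  0.77443399] w -0.0003016820586496729 toolyaw 63.581309622671554 zaxis [-0.001 -0.    -1.   ]
delta tool units [-0.0015  0.0033  0.1421] mm [ -1.2   2.5 106.6]
```

View pics/s1.png

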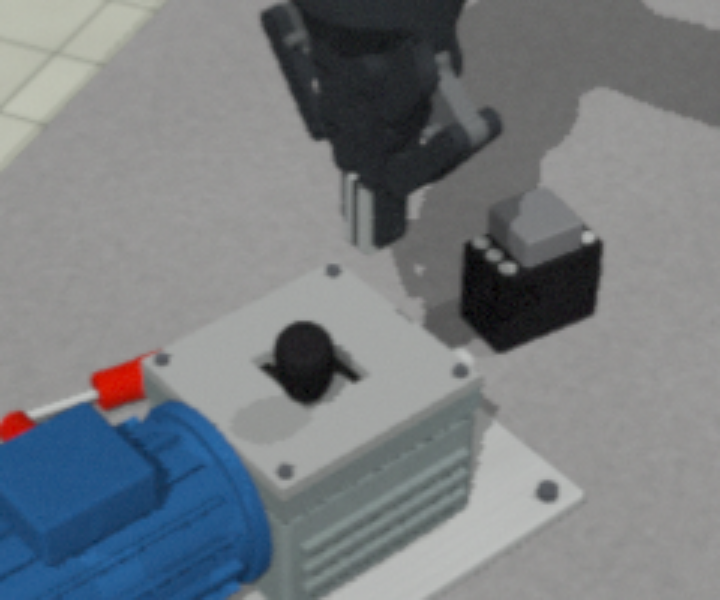

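The fingers hang beyond the grip, with linkage elbows sticking out sideways (about (485,125)). I check how high those sit above the fingertips.

Run:
```python
from h import *
d=np.load('pics/side.npz')['d'];C=cloud('side',d).reshape(-1,3);L=loc(C)*1e3-[-74.3,23.2];h=(C[:,2]-.2566)*1e3
ok=(h>-30)&(h<120)&(np.abs(L)<130).all(1)
for a in range(-90,100,10):
    s=ok&(abs(L[:,0]-a)<5)
    if s.sum()>3: print(a,s.sum(),'minh',np.percentile(h[s],3).round(),'y',np.percentile(L[s,1],[3,97]).round())
s=ok&(h<30);print('tip x',np.percentile(L[s,0],[2,50,98]),'y',np.percentile(L[s,1],[2,98]))
```

```text
-60 216 minh 78.0 y [-11.  13.]
-50 218 minh 66.0 y [-8. 13.]
-40 415 minh 57.0 y [-8. 12.]
-30 282 minh 47.0 y [-5. 13.]
-20 485 minh 47.0 y [-11.  20.]
-10 595 minh 4.0 y [-8. 19.]
0 307 minh 6.0 y [ 8. 17.]
10 357 minh 13.0 y [ 7. 19.]
20 79 minh 44.0 y [ 7. 19.]
30 127 minh 49.0 y [ 4. 12.]
40 171 minh 58.0 y [ 3. 12.]
50 133 minh 71.0 y [ 3. 12.]
60 21 minh 80.0 y [-1. 12.]
tip x [-14.964057    -7.70672743  12.41028864] y [-6.2419137  11.92981074]
```

step_arm --plan '[{"offset": [0,0,0.035],"twist": 0,"fingers": -1},{"offset": [0,0,0.035],"twist": 0,"fingers": -1},{"offset": [0,0,0.035],"twist": 0,"fingers": -1},{"offset": [0,0,0.034],"twist": 0,"fingers": -1},{"offset": [0,0,0],"twist": 0,"fingers": -1},{"offset": [0,0,0],"twist": 0,"fingers": -1}]'

```text
t: 2.9
tcp_pos: [0.557, -0.023, 0.1523]
tcp_rot: [-2.671, -1.649, 0.005]
force: [0.4, -1.5, 0.9]
width: -0.0
gripper_force: 0.0
```

step_arm --plan '[{"offset": [0,0.004,0],"twist": 0,"fingers": -1},{"offset": [0,0.004,0],"twist": 0,"fingers": -1},{"offset": [0,0.004,0],"twist": 0,"fingers": -1},{"offset": [0,0.004,0],"twist": 0,"fingers": -1},{"offset": [0,0.004,0],"twist": 0,"fingers": -1},{"offset": [0,0.004,0],"twist": 0,"fingers": -1},{"offset": [0,0.004,0],"twist": 0,"fingers": -1},{"offset": [0,0.004,0],"twist": 0,"fingers": -1},{"offset": [0,0.004,0],"twist": 0,"fingers": -1},{"offset": [0,0.004,0],"twist": 0,"fingers": -1}]'

```text
t: 3.73
tcp_pos: [0.586, -0.0355, 0.1532]
tcp_rot: [-2.671, -1.653, 0.001]
force: [-2.4, 0.7, 2.6]
width: 0.0001
gripper_force: 1.4
```

Run:
```python
from h import *
go(-.030,.023,.152)
```

```text
t 3.7333 loc [-43.77448513  21.71713239] z 0.15322173451563256 F [-2.39343725  0.65301592  2.60260107] w 0.00011886961959734515 toolyaw 63.51692357808389 zaxis [-0. -0. -1.]
delta tool units [0.0017 0.0184 0.0016] mm [ 1.3 13.8  1.2]
```

step_arm --plan '[{"offset": [0,0.003,0],"twist": 0,"fingers": -1},{"offset": [0,0.003,0],"twist": 0,"fingers": -1},{"offset": [0,0.003,0],"twist": 0,"fingers": -1},{"offset": [0,0.003,0],"twist": 0,"fingers": -1},{"offset": [0,0.003,0],"twist": 0,"fingers": -1},{"offset": [0,0,0],"twist": 0,"fingers": -1}]'

```text
t: 4.23
tcp_pos: [0.5966, -0.0408, 0.1533]
tcp_rot: [2.671, 1.653, 0.001]
force: [-1.3, 0.3, 0.7]
width: -0.0
gripper_force: 0.6
```

```bash
cat >> h.py <<'E'
def grip(robx):
    """black grip top points (z>.14) near the H from both cameras, in box axes, mm, away from the tool"""
    for n in('side','top'):
        p,d=snap(n);C=cloud(n,d);L=loc(C)*1e3
        m=(p.max(2)<75)&(C[...,2]>.136)&(C[...,2]<.186)&(np.abs(L)<60).all(2)
        k,l,s,c=cv2.connectedComponentsWithStats(m.astype(np.uint8))
        for i in range(1,k):
            if s[i,4]>40:
                q=L[l==i];z=C[...,2][l==i]; t=z>z.max()-.008
                print(n,s[i,4],'med',np.median(q,0).round(1),'lo',np.percentile(q,3,axis=0).round(1),'hi',np.percentile(q,97,axis=0).round(1),'z',np.percentile(z,[3,97]).round(3),'toppts',t.sum(),q[t].mean(0).round(1))
E
python3 - <<'E'
from h import *
go(-.030,.023,.152);grip(0)
p=np.load('pics/side.npz')['p'];cv2.imwrite('pics/s2.png',cv2.resize(p[130:280,240:420,::-1],None,fx=4,fy=4))
E
```

```text
t 4.2333 loc [-32.00247357  21.73272598] z 0.15327395839371857 F [-1.29210145  0.30306162  0.67529236] w -4.841112951095371e-05 toolyaw 63.500536100006855 zaxis [ 0.001 -0.    -1.   ]
delta tool units [0.0017 0.0027 0.0017] mm [1.3 2.  1.3]
side 339 med [-10.7  32.7] lo [-18.4  21.6] hi [ 3.4 39.9] z [0.138 0.175] toppts 52 [-4.2 25.7]
side 118 med [-46.2  25.6] lo [-48.2  16. ] hi [-39.5  28.6] z [0.16  0.185] toppts 31 [-44.7  25.9]
```

View pics/s2.png

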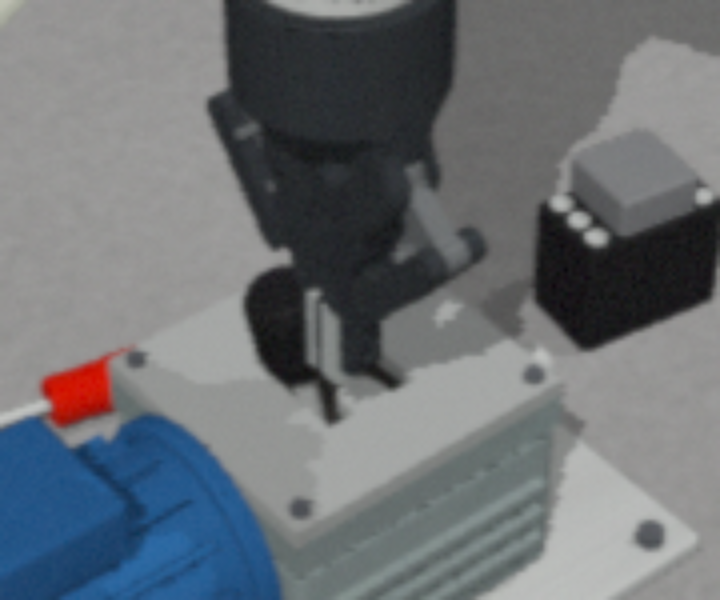

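The side view shows the grip at (285,325), nearly upright, with the finger against its near side. I push about 2 mm more, back off, lift clear and measure.

step_arm --plan '[{"offset": [0,0.003,0],"twist": 0,"fingers": -1},{"offset": [0,0,0],"twist": 0,"fingers": -1},{"offset": [0,-0.02,0],"twist": 0,"fingers": -1},{"offset": [0,-0.03,0],"twist": 0,"fingers": -1},{"offset": [0,-0.03,-0.03],"twist": 0,"fingers": -1},{"offset": [0,-0.03,-0.04],"twist": 0,"fingers": -1},{"offset": [0,-0.03,-0.03],"twist": 0,"fingers": -1},{"offset": [0,0,0],"twist": 0,"fingers": -1}]'

```text
t: 5.0
tcp_pos: [0.5038, 0.0066, 0.2333]
tcp_rot: [2.667, 1.654, 0.008]
force: [-0.5, -0.1, 0.1]
width: -0.0002
gripper_force: 0.0
```

Run:
```python
from h import *
go(0,.065,.23);grip(0)
p=np.load('pics/side.npz')['p'];q=np.load('pics/top.npz')['p']
cv2.imwrite('pics/b3.png',np.hstack([cv2.resize(x[...,::-1],None,fx=4,fy=4) for x in (p[150:270,270:370],q[160:280,280:380])]))
```

```text
t 5.0 loc [-136.14735771   22.60544586] z 0.23330462132294424 F [-0.50837421 -0.10625854  0.11394723] w -0.00016751334816525413 toolyaw 63.60374967157663 zaxis [ 0.007 -0.    -1.   ]
delta tool units [0.056  0.1817 0.0056] mm [ 42.  136.2   4.2]
side 462 med [-11.4  29.6] lo [-18.2  16. ] hi [ 4.4 39.3] z [0.139 0.175] toppts 200 [-6.  28.5]
top 346 med [-4.2 21.7] lo [-15.2   9.1] hi [ 7.8 36.3] z [0.151 0.178] toppts 242 [-2.9 25.5]
```

View pics/b3.png

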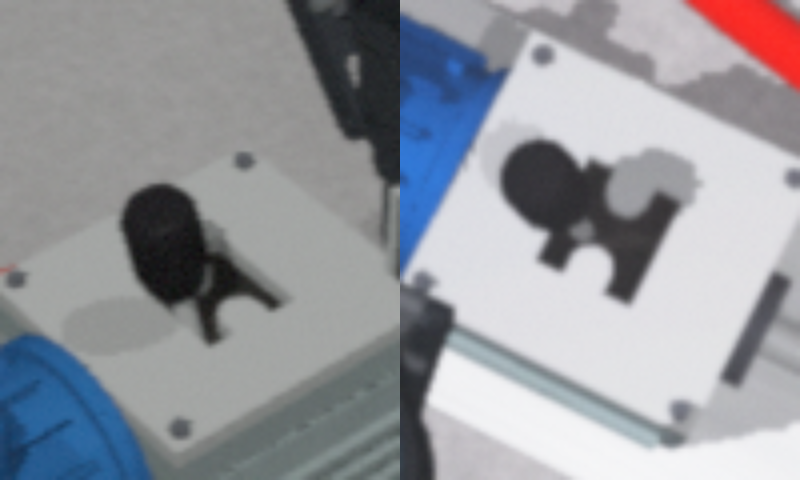

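The side view (left) and top view (right) show the grip near neutral, with its top disc at about (158,208) left and (542,185) right. I refine by rays relative to the plate bolts in each view.

Run:
```python
from h import *
f=lambda a,o:np.array(a)/4+o-.4
b=ray('side',f([[244,160],[180,428]],[270,150]),.114).mean(0)[:2]
g=ray('side',f([[158,210]],[270,150]),.177)[0,:2];print('side',b,(g-b)@G*1e3)
b=np.array([.61754,-.07657]);g=ray('top',f([[142,185]],[280,160]),.177)[0,:2];print('top',(g-b)@G*1e3)
q=ray('top',f([[143,55],[23,282],[283,410],[394,178]],[280,160]),.114)[:,:2];print(q.mean(0),(q-q.mean(0))@G*1e3)
```

```text
side [ 0.61602123 -0.0762117 ] [-9.38347217 32.48709381]
top [-7.93193369 24.28080792]
[ 0.61727972 -0.0766335 ] [[ 52.39948804  56.83749723]
 [-52.41441072  57.24818648]
 [-51.77332773 -57.76615643]
 [ 51.7882504  -56.31952728]]
```

Using bolt references, the centre is about (0.6168, -0.0764) and the lever is still about 7 mm short. I push a bit more.

```bash
echo 'CEN=np.array([.6168,-.0764])' >> h.py; python3 -c "
from h import *
go(-.050,.022,.153)"
```

```text
t 5.1 loc [-136.42831952   23.24894132] z 0.22953837155814108 F [ 0.15337487 -0.5351478  -0.49475948] w -0.0001632343905774149 toolyaw 63.546205129494325 zaxis [ 0.004 -0.001 -1.   ]
delta tool units [-0.002   0.1148  0.1025] mm [-1.5 86.1 76.9]
```

step_arm --plan '[{"offset": [0,0.03,0.035],"twist": 0,"fingers": -1},{"offset": [0,0.03,0.035],"twist": 0,"fingers": -1},{"offset": [0,0.03,0.032],"twist": 0,"fingers": -1},{"offset": [0,0.025,0],"twist": 0,"fingers": -1},{"offset": [0,0.005,0],"twist": 0,"fingers": -1},{"offset": [0,0.005,0],"twist": 0,"fingers": -1},{"offset": [0,0.005,0],"twist": 0,"fingers": -1},{"offset": [0,0.005,0],"twist": 0,"fingers": -1},{"offset": [0,0.003,0],"twist": 0,"fingers": -1},{"offset": [0,0.003,0],"twist": 0,"fingers": -1},{"offset": [0,0,0],"twist": 0,"fingers": -1}]'

```text
t: 6.02
tcp_pos: [0.5988, -0.0416, 0.1523]
tcp_rot: [2.671, 1.654, 0.001]
force: [-0.7, -0.4, -0.1]
width: -0.0001
gripper_force: 0.2
```

```bash
python3 -c "
from h import *
go(-.027,.022,.153)"
```

```text
t 6.0167 loc [-31.68047677  23.02798426] z 0.15234396185732973 F [-0.74642665 -0.37146269 -0.07641083] w -0.00013597877415158168 toolyaw 63.52288507669616 zaxis [ 0.001  0.    -1.   ]
delta tool units [-0.0014  0.0062 -0.0009] mm [-1.   4.7 -0.7]
```

step_arm --plan '[{"offset": [0,0.002,0],"twist": 0,"fingers": -1},{"offset": [0,0.002,0],"twist": 0,"fingers": -1},{"offset": [0,0.002,0],"twist": 0,"fingers": -1},{"offset": [0,0,0],"twist": 0,"fingers": -1},{"offset": [0,0,0],"twist": 0,"fingers": -1}]'

```text
t: 6.43
tcp_pos: [0.6028, -0.0438, 0.1518]
tcp_rot: [2.671, 1.653, 0.0]
force: [-1.3, 1.2, 1.2]
width: -0.0003
gripper_force: 0.8
```

step_arm --plan '[{"offset": [0,-0.02,0],"twist": 0,"fingers": -1},{"offset": [0,-0.03,0],"twist": 0,"fingers": -1},{"offset": [0,-0.03,-0.03],"twist": 0,"fingers": -1},{"offset": [0,-0.03,-0.04],"twist": 0,"fingers": -1},{"offset": [0,-0.03,-0.03],"twist": 0,"fingers": -1},{"offset": [0,0,0],"twist": 0,"fingers": -1}]'

```text
t: 6.93
tcp_pos: [0.5084, 0.0041, 0.2317]
tcp_rot: [2.667, 1.653, 0.008]
force: [-0.2, 0.1, 0.4]
width: 0.0001
gripper_force: 0.0
```

```bash
cat >> h.py <<'E'
def disc():
    """grip by rays: ellipse/blob of the black grip; far rim fit in top view"""
    for n in('top','side'):
        p,d=snap(n);C=cloud(n,d);L=loc(C)*1e3
        m=(p.max(2)<75)&(C[...,2]>.168)&(C[...,2]<.186)&(np.abs(L)<60).all(2)
        m=cv2.morphologyEx(m.astype(np.uint8),cv2.MORPH_OPEN,np.ones((3,3)))
        k,l,s,c=cv2.connectedComponentsWithStats(m);i=1+s[1:,4].argmax()
        w=ray(n,c[i][None],.177)[0]; print(n,c[i],s[i],'loc',loc(w)*1e3,'tilt x,y',loc(w)/.137)
E
python3 - <<'E'
from h import *
go(0,.065,.23);disc()
E
```

```text
t 6.9333 loc [-132.94380362   23.58366757] z 0.2317494859722536 F [-0.23725208  0.08205928  0.36797899] w 0.00010183784588863749 toolyaw 63.59869424709439 zaxis [ 0.006 -0.001 -1.   ]
delta tool units [0.0548 0.1774 0.0035] mm [ 41.1 133.    2.6]
top [316.25092251 201.78228782] [307 193  19  18 271] loc [-1.03081182 25.70676156] tilt x,y [-0.00752417  0.1876406 ]
side [307.76470588 200.94652406] [299 195  18  13 187] loc [-6.92077801 32.24867096] tilt x,y [-0.05051663  0.23539176]
```

The top view puts the shift near -0.01 rad, which is neutral. Next I go over to the motor side of the grip.

step_arm --plan '[{"offset": [0.0104,0.035,0],"twist": 0,"fingers": -1},{"offset": [0.0104,0.035,0],"twist": 0,"fingers": -1},{"offset": [0.0104,0.035,0],"twist": 0,"fingers": -1},{"offset": [0.0104,0.035,0],"twist": 0,"fingers": -1},{"offset": [0.0104,0.035,0],"twist": 0,"fingers": -1},{"offset": [0,0,0],"twist": 0,"fingers": -1},{"offset": [0,0,0.034],"twist": 0,"fingers": -1},{"offset": [0,0,0.034],"twist": 0,"fingers": -1},{"offset": [0,0,0.034],"twist": 0,"fingers": -1},{"offset": [0,0,0],"twist": 0,"fingers": -1},{"offset": [0,0,0],"twist": 0,"fingers": -1}]'

```text
t: 7.95
tcp_pos: [0.6416, -0.0207, 0.1476]
tcp_rot: [-2.669, -1.651, 0.007]
force: [-0.4, 0.2, 0.5]
width: -0.0
gripper_force: 0.0
```

```bash
python3 -c "
from h import *
go(0,.003,.153)"
```

```text
t 7.95 loc [-2.75608332 60.89967211] z 0.14760401836650908 F [-0.40721157  0.23201062  0.49603785] w -3.183576203147079e-06 toolyaw 63.4873044048784 zaxis [-0.006  0.001 -1.   ]
delta tool units [-0.0772  0.0036 -0.007 ] mm [-57.9   2.7  -5.3]
```

step_arm --plan '[{"offset": [-0.005,0.0015,-0.005],"twist": 0,"fingers": -1},{"offset": [-0.005,0.0015,0],"twist": 0,"fingers": -1},{"offset": [-0.005,0,0],"twist": 0,"fingers": -1},{"offset": [-0.005,0,0],"twist": 0,"fingers": -1},{"offset": [-0.005,0,0],"twist": 0,"fingers": -1},{"offset": [-0.005,0,0],"twist": 0,"fingers": -1},{"offset": [-0.005,0,0],"twist": 0,"fingers": -1},{"offset": [-0.005,0,0],"twist": 0,"fingers": -1},{"offset": [-0.005,0,0],"twist": 0,"fingers": -1}]'

```text
t: 8.7
tcp_pos: [0.6304, -0.0522, 0.154]
tcp_rot: [2.671, 1.653, -0.0]
force: [1.1, 3.2, 0.3]
width: -0.0
gripper_force: 1.1
```

```bash
python3 -c "
from h import *
go(0,.003,.153);disc()"
```

```text
t 8.7 loc [ 1.30143199 27.72791091] z 0.1540473458785025 F [1.08340215 3.19816955 0.27974171] w -3.334706796741564e-05 toolyaw 63.51114165966185 zaxis [-0. -0. -1.]
delta tool units [-0.033  -0.0018  0.0014] mm [-24.7  -1.3   1. ]Traceback (most recent call last):
  File "<string>", line 3, in <module>
    go(0,.003,.153);disc()
                    ~~~~^^
  File "h.py", line 51, in disc
    k,l,s,c=cv2.connectedComponentsWithStats(m);i=1+s[1:,4].argmax()
                                                    ~~~~~~~~~~~~~~^^
ValueError: attempt to get argmax of an empty sequence
```

step_arm --plan '[{"offset": [-0.005,0,0],"twist": 0,"fingers": -1},{"offset": [-0.005,0,0],"twist": 0,"fingers": -1},{"offset": [-0.005,0,0],"twist": 0,"fingers": -1},{"offset": [-0.004,0,0],"twist": 0,"fingers": -1},{"offset": [-0.004,0,0],"twist": 0,"fingers": -1},{"offset": [-0.004,0,0],"twist": 0,"fingers": -1},{"offset": [0,0,0],"twist": 0,"fingers": -1}]'

```text
t: 9.33
tcp_pos: [0.6211, -0.0706, 0.154]
tcp_rot: [2.672, 1.653, -0.001]
force: [0.8, 1.5, 1.4]
width: 0.0005
gripper_force: 0.8
```

```bash
python3 -c "
from h import *
go(0,.003,.153);grip(0)"
```

```text
t 9.3333 loc [1.24691708 7.14277438] z 0.1539580574734562 F [0.7589348  1.45861965 1.35913038] w 0.0004552361503215323 toolyaw 63.47723305320361 zaxis [-0.001 -0.    -1.   ]
delta tool units [-0.0055 -0.0017  0.0013] mm [-4.1 -1.2  1. ]
side 420 med [-11.9  -9.6] lo [-14.6 -27.5] hi [-3.6 13.4] z [0.138 0.181] toppts 32 [-12.5   9.1]
```

step_arm --plan '[{"offset": [-0.003,0,0],"twist": 0,"fingers": -1},{"offset": [-0.003,0,0],"twist": 0,"fingers": -1},{"offset": [0,0,0],"twist": 0,"fingers": -1}]'

```text
t: 9.68
tcp_pos: [0.6192, -0.0742, 0.1537]
tcp_rot: [-2.671, -1.653, 0.001]
force: [1.4, 1.2, -0.1]
width: 0.0
gripper_force: 0.8
```

step_arm --plan '[{"offset": [0.02,0,0],"twist": 0,"fingers": -1},{"offset": [0.03,0,0],"twist": 0,"fingers": -1},{"offset": [0,0,-0.035],"twist": 0,"fingers": -1},{"offset": [0,0,-0.035],"twist": 0,"fingers": -1},{"offset": [0,0,-0.035],"twist": 0,"fingers": -1},{"offset": [0,-0.045,0],"twist": 0,"fingers": -1},{"offset": [0,-0.045,0],"twist": 0,"fingers": -1},{"offset": [-0.03,-0.045,0],"twist": 0,"fingers": -1},{"offset": [-0.04,-0.04,0],"twist": 0,"fingers": -1},{"offset": [0,0,0],"twist": 0,"fingers": -1}]'

```text
t: 10.52
tcp_pos: [0.4858, -0.0276, 0.2302]
tcp_rot: [-2.666, -1.649, 0.017]
force: [-0.2, -0.4, -0.4]
width: 0.0003
gripper_force: 0.0
```

```bash
python3 -c "
from h import *
go(-.06,-.025,.153);disc()
p=np.load('pics/side.npz')['p'];q=np.load('pics/top.npz')['p']
cv2.imwrite('pics/b4.png',np.hstack([cv2.resize(x[...,::-1],None,fx=4,fy=4) for x in (p[150:270,270:370],q[160:280,280:380])]))
"
```

```text
t 10.5167 loc [-138.9958996   -14.88592841] z 0.23020800671050115 F [-0.18692378 -0.44878713 -0.42429523] w 0.0003317006031108702 toolyaw 63.4920824864194 zaxis [-0.013  0.    -1.   ]
delta tool units [-0.013   0.1065  0.1018] mm [-9.7 79.9 76.3]Traceback (most recent call last):
  File "<string>", line 3, in <module>
    go(-.06,-.025,.153);disc()
                        ~~~~^^
  File "h.py", line 51, in disc
    k,l,s,c=cv2.connectedComponentsWithStats(m);i=1+s[1:,4].argmax()
                                                    ~~~~~~~~~~~~~~^^
ValueError: attempt to get argmax of an empty sequence
```

step_arm --plan '[{"offset": [0.045,0,0],"twist": 0,"fingers": -1},{"offset": [0.045,0,0],"twist": 0,"fingers": -1},{"offset": [0,0,0],"twist": 0,"fingers": -1}]'

```text
t: 10.82
tcp_pos: [0.5294, 0.036, 0.233]
tcp_rot: [-2.668, -1.659, -0.006]
force: [0.8, -0.6, -0.3]
width: 0.0003
gripper_force: 0.0
```

```bash
python3 -c "
from h import *
go(-.06,-.025,.153)
try: disc()
except Exception as e: print(e); snap('side')
p=np.load('pics/side.npz')['p'];q=np.load('pics/top.npz')['p']
cv2.imwrite('pics/b4.png',np.hstack([cv2.resize(x[...,::-1],None,fx=4,fy=4) for x in (p[150:270,270:370],q[160:280,280:380])]))
"
```

```text
t 10.8167 loc [-128.46803476   61.50419626] z 0.23304909612083965 F [ 0.79378525 -0.55780081 -0.30119827] w 0.0002747933017115164 toolyaw 63.75706007496597 zaxis [ 0.003  0.002 -1.   ]
delta tool units [-0.1162  0.0905  0.1065] mm [-87.1  67.9  79.9]
top [346.93165468 217.01798561] [338 208  19  19 278] loc [ -1.31718833 -24.2936916 ] tilt x,y [-0.00961451 -0.17732622]
attempt to get argmax of an empty sequence
```

View pics/b4.png

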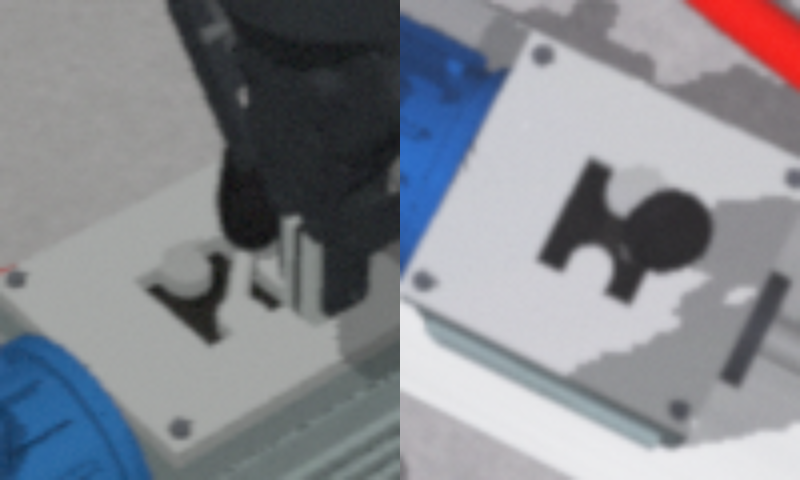

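The grip now stands in neutral over the far-side leg (right picture, disc at (672,230)). Next I go behind it and push it home.

step_arm --plan '[{"offset": [-0.04,0.02,0],"twist": 0,"fingers": -1},{"offset": [-0.04,0.02,0],"twist": 0,"fingers": -1},{"offset": [-0.037,0.02,0],"twist": 0,"fingers": -1},{"offset": [0,0.02,0.025],"twist": 0,"fingers": -1},{"offset": [0,0,0.04],"twist": 0,"fingers": -1},{"offset": [0,0,0.04],"twist": 0,"fingers": -1},{"offset": [0,0,0],"twist": 0,"fingers": -1},{"offset": [0,0,0],"twist": 0,"fingers": -1}]'

```text
t: 11.63
tcp_pos: [0.5389, -0.0738, 0.1528]
tcp_rot: [-2.67, -1.65, 0.006]
force: [0.4, 0.1, 0.4]
width: -0.0001
gripper_force: 0.0
```

```bash
python3 -c "
from h import *
go(-.0,-.024,.153)"
```

```text
t 11.6333 loc [-70.86271924 -32.48290769] z 0.15283291136005536 F [0.36028122 0.06868554 0.37013727] w -5.009251038318719e-05 toolyaw 63.44404786829726 zaxis [-0.005  0.001 -1.   ]
delta tool units [ 0.0113  0.0945 -0.0007] mm [ 8.5 70.9 -0.5]
```

step_arm --plan '[{"offset": [0.006,0.006,0],"twist": 0,"fingers": -1},{"offset": [0.005,0.006,0],"twist": 0,"fingers": -1},{"offset": [0,0.007,0],"twist": 0,"fingers": -1},{"offset": [0,0.007,0],"twist": 0,"fingers": -1},{"offset": [0,0.007,0],"twist": 0,"fingers": -1},{"offset": [0,0.007,0],"twist": 0,"fingers": -1},{"offset": [0,0.006,0],"twist": 0,"fingers": -1},{"offset": [0,0.005,0],"twist": 0,"fingers": -1},{"offset": [0,0.005,0],"twist": 0,"fingers": -1},{"offset": [0,0.005,0],"twist": 0,"fingers": -1},{"offset": [0,0.005,0],"twist": 0,"fingers": -1},{"offset": [0,0.005,0],"twist": 0,"fingers": -1}]'

```text
t: 12.63
tcp_pos: [0.592, -0.0898, 0.154]
tcp_rot: [-2.671, -1.653, 0.001]
force: [-1.8, 0.5, 1.8]
width: 0.0001
gripper_force: 1.1
```

step_arm --plan '[{"offset": [0,0.005,0],"twist": 0,"fingers": -1},{"offset": [0,0.005,0],"twist": 0,"fingers": -1},{"offset": [0,0.005,0],"twist": 0,"fingers": -1},{"offset": [0,0,0],"twist": 0,"fingers": -1}]'

```text
t: 12.97
tcp_pos: [0.6028, -0.0952, 0.1539]
tcp_rot: [2.671, 1.653, 0.0]
force: [-1.1, -0.2, 0.8]
width: -0.0001
gripper_force: 0.3
```

```bash
python3 -c "
from h import *
go(-.0,-.024,.153)"
```

```text
t 12.9667 loc [ -4.07370524 -23.09905142] z 0.15386153849043963 F [-1.12330529 -0.19746979  0.84571683] w -5.741048337600155e-05 toolyaw 63.500722857739085 zaxis [ 0. -0. -1.]
delta tool units [-0.0012  0.0054  0.0012] mm [-0.9  4.1  0.9]
```

step_arm --plan '[{"offset": [0,0.004,0],"twist": 0,"fingers": -1},{"offset": [0,0.004,0],"twist": 0,"fingers": -1},{"offset": [0,0,0],"twist": 0,"fingers": -1}]'

```text
t: 13.22
tcp_pos: [0.6077, -0.0977, 0.1536]
tcp_rot: [-2.671, -1.653, 0.001]
force: [-1.6, 0.6, -0.4]
width: -0.0002
gripper_force: 0.5
```

step_arm --plan '[{"offset": [0,0.003,0],"twist": 0,"fingers": -1},{"offset": [0,0,0],"twist": 0,"fingers": -1}]'

```text
t: 13.38
tcp_pos: [0.6096, -0.0986, 0.1537]
tcp_rot: [-2.671, -1.653, 0.001]
force: [-1.6, 0.2, -0.8]
width: -0.0001
gripper_force: 0.6
```

step_arm --plan '[{"offset": [0,0.003,0],"twist": 0,"fingers": -1},{"offset": [0,0,0],"twist": 0,"fingers": -1}]'

```text
t: 13.55
tcp_pos: [0.6112, -0.0994, 0.1537]
tcp_rot: [-2.67, -1.653, 0.001]
force: [-2.9, 1.7, -0.4]
width: -0.0001
gripper_force: 1.3
```

step_arm --plan '[{"offset": [0,0.002,0],"twist": 0,"fingers": -1},{"offset": [0,0,0],"twist": 0,"fingers": -1}]'

```text
t: 13.72
tcp_pos: [0.6117, -0.0996, 0.1536]
tcp_rot: [-2.669, -1.652, 0.003]
force: [-5.0, 2.5, 0.4]
width: 0.0001
gripper_force: 2.7
```

The force is rising while the motion stalls, so the lever is at the end stop. One more small push, then I retreat and check.

step_arm --plan '[{"offset": [0,0.003,0],"twist": 0,"fingers": -1},{"offset": [0,0,0],"twist": 0,"fingers": -1}]'

```text
t: 13.88
tcp_pos: [0.6123, -0.0999, 0.1535]
tcp_rot: [-2.667, -1.651, 0.005]
force: [-8.9, 4.7, 2.6]
width: 0.0001
gripper_force: 4.9
```

step_arm --plan '[{"offset": [0,-0.015,0],"twist": 0,"fingers": -1},{"offset": [0,-0.03,0],"twist": 0,"fingers": -1},{"offset": [0,-0.04,0],"twist": 0,"fingers": -1},{"offset": [0,-0.03,-0.03],"twist": 0,"fingers": -1},{"offset": [0,-0.03,-0.04],"twist": 0,"fingers": -1},{"offset": [0.03,0,-0.04],"twist": 0,"fingers": -1},{"offset": [0.045,0,0],"twist": 0,"fingers": -1},{"offset": [0.045,0,0],"twist": 0,"fingers": -1},{"offset": [0,0,0],"twist": 0,"fingers": -1},{"offset": [0,0,0],"twist": 0,"fingers": -1}]'

```text
t: 14.72
tcp_pos: [0.5594, 0.0289, 0.2372]
tcp_rot: [2.667, 1.656, 0.004]
force: [0.4, 0.0, 0.1]
width: 0.0002
gripper_force: 0.0
```

```bash
python3 -c "
from h import *
go(0,0,.3)
try: disc()
except Exception as e: print(e); snap('side')
p=np.load('pics/side.npz')['p'];q=np.load('pics/top.npz')['p']
cv2.imwrite('pics/b5.png',np.hstack([cv2.resize(x[...,::-1],None,fx=4,fy=4) for x in (p[150:270,270:370],q[160:280,280:380])]))
"
```

```text
t 14.7167 loc [-98.43150695  68.52428032] z 0.2372478276433877 F [0.35176125 0.02729531 0.06149764] w 0.00022502218059996924 toolyaw 63.67202296893843 zaxis [ 0.003 -0.001 -1.   ]
delta tool units [-0.0918  0.1312 -0.0833] mm [-68.9  98.4 -62.5]
top [356.68141593 198.18141593] [349 190  17  17 226] loc [ 30.14727371 -24.61323801] tilt x,y [ 0.22005309 -0.17965867]
attempt to get argmax of an empty sequence
```

View pics/b5.png

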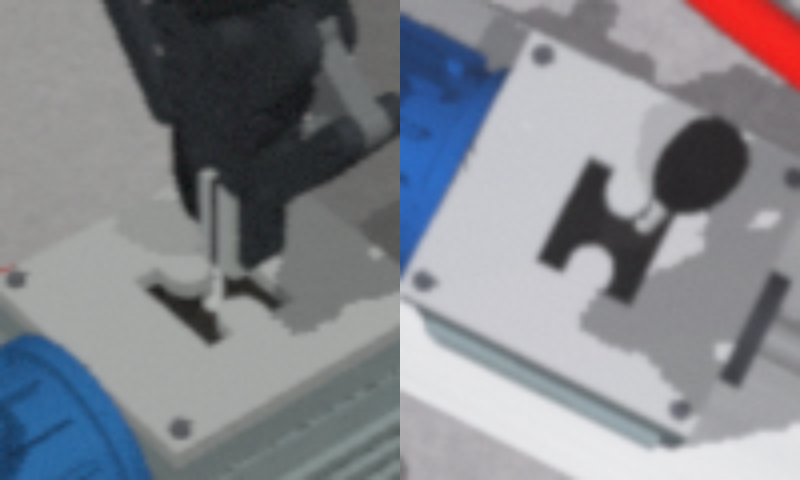

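The lever is home in the diagonal slot (right picture, grip at (703,165)), and it stalled at the stop under about 9 N. The arm is clear, so I hand the job in.

```bash
python3 -c "
from h import *
print(robot.job_done())"
```

```text
the job is handed in; nothing more can be done
None
```

I pushed the lever to neutral, across, and into the far slot on the side away from the motor until it stalled against the stop; the arm then backed clear, and the job was handed in at about 15 s (no verdict was returned).

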